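Square up a loose frame corner and hold it

ROBOT

A 6-joint arm with a two-finger parallel gripper is mounted at the origin on the work surface. World frame = base frame: x ahead of the robot, y to its left, z up, the work surface at z = 0. Lengths are in mm, angles in rad, forces in N, time in s.
With the tool pointing down it reaches from about 300 to 775 mm from the base axis. Payload 14.6 kg.
Tool frame: the origin (TCP) lies at the very end of the fingers, on their centre line; the grasp point (between the pads) lies 19 mm behind it (grip_point_offset is the distance from the TCP to the grasp point, in mm); z points along the fingers, y is the line along which they close (so a half turn about z gives the same grasp; the last joint's range is limited). The gripper opens to 94 mm and grips with 3 to 60 N. Pads are 16 mm wide; open, the fingers measure 119 mm over their backs; the gripper's body (75 mm by 177 mm) begins 78 mm behind the grasp point.
Start: joints at [1.056, 0.3, 1.521, -0, 1.321, -0.067], TCP at [238.137, 495.762, 205.446] pointing down, gripper open.
Joint ranges: [-3.03, 3.03], [-0.79, 2.21], [0.23, 2.52], [-1.04, 4.18], [0, 3.07], [-2.55, 2.55]. Speed limits (rad/s): [2.22, 2.22, 2.57, 3.14, 3.14, 3.14].

INTERFACE

Orientations are given as [roll, pitch, yaw] about the fixed x, y, z axes, in that order (R = Rz(yaw) Ry(pitch) Rx(roll)).
In Python, from cell import read_state, camera, camera_info, sign_off, grip_point_offset gives the robot as it stands.
- The arm moves only by the shell command python3 -m handwheel 'ROWS' [FORCE]. ROWS is text: rows parted by semicolons, each of 5 numbers parted by spaces: the shift along the world's x, y, z in units of 40 mm (1.0 is 40 mm), then the turn about the world's z in units of 5 degrees (1.0 is 5 degrees), then the closure, from 0 (fully open) to 1 (shut). In form: dx dy dz yaw gripper; .... A call has 1 to 12 rows; each row shifts and turns the commanded pose from where the row before left it; what a row does not reach is not made up. A row lasts 1/12 s, in which the tool goes at most 41.7 mm and 7.16 degrees, less where a joint would pass 70% of its speed; a pose out of reach is approached as far as the arm can. A call is refused whole if a number of a shift passes 1 or a number of a turn 1, either way. A call with a gripper value outside its range is refused whole. The fingers move at their own pace and stop on an object; FORCE is the grip in N (left out, the last holds). Time passes only in rows, so rows that do not move let the fingers close. It gives the time, the measured TCP pose, the force, the opening and the grip force at its end, in the units of the state.
- read_state(): the state, without advancing time (a new reading comes with each control period).
- camera(name): name is "scene" or "top" or "wrist"; returns (picture, depth): 400x640x3 uint8, red, green, blue; 400x640 float32, mm along the optical axis (not along the pixel's ray), 0 where there is no reading.
- camera_info(name): a dict with "intrinsics" (3x3 intrinsics, pixels), "k1" (the pictures are not rectified: a ray, as slopes to the right and down, at radius r is drawn at 1 + k1 r^2 times it, then the intrinsics apply), "world_from_camera" (4x4, takes a point from camera to world coordinates). Camera axes: x right, y down, z forward; pixel columns grow to the right and rows downward; lengths in mm; the calibration is good to about 2 mm. A picture is of the moment at which its call begins: read the wrist's pose just before it. camera_info takes no time and is no camera call; for the wrist camera it gives the pose at the moment of the call.
- sign_off(): hands the job in; it is judged then, once.
The state is a dict: "clock": time; "joints": joint angles; "qd": joint speeds; "effort": joint torques, N m; "eef_pos": TCP position; "eef_rot": TCP orientation; "wrist_force": force on the tool from outside, world axes, zero at the start; "moment": the same for the moment, N m; "finger_gap": finger opening in mm; "finger_force": force on a finger pad.
Only numpy, scipy, OpenCV 4.12 (cv2) and the standard library are available. Lean on these libraries where they do the work, as an engineer would, in place of code of your own. Each camera call takes 0.05 s, during which the arm holds its last target. There are 200 camera calls.

TASK

On the plywood board lies the corner of an aluminium frame: one rail is fixed, the other hangs on one loose screw and leans inward. Pick up the assembly square by its upright rib, lay it flat on the board and press it into the inside corner until one leg is flush along the fixed rail and the other has pushed the loose rail square and lies flush along it. Finish while still gripping the square and pressing it against both rails; leave the flask, glove box, screwdriver and nut tray alone.

Things in the scene. Friction and masses are not known exactly. Their poses are not given: they have to be found in the camera images.
- board: Immovable plywood board, 300 (x) by 320 (y) mm, 12 mm thick; origin at the centre of its underside, on the bench; z up. Two bare aluminium rails of 30 x 30 mm profile lie on it, tops 42 mm above the bench; a thin strip with screw heads over their joint reaches 49 mm.
- rail_face (a point): Point on the fixed rail's inner face, half-way up (27 mm above the bench), 90 mm from the corner; axes as the board's. The rail is part of the board and runs along the board's y over 300 mm near its +x edge; its inner face is at the board's x = +110 mm and faces -x.
- loose_rail_face (a point): Point on the loose rail's inner face, half-way up, 90 mm along it from the corner. Its -x axis runs along the rail to the free end, its -y axis points out of the inner face. The rail is 236 mm long; its pivot screw is at the board's x = +50, y = +95 mm; when square, the inner face is at the board's y = +80 mm.
- loose_rail (a joint): Angle of the loose rail about its upright pivot, rad: 0 = exactly square to the fixed rail, positive = its free end leans into the corner (to the board's -y). Starts at 0.06 to 0.16; friction of 0.22 N m (about 2 N at a leg's end), stays where it is pushed.
- corner (a point): Point on the board's top (12 mm above the bench) where the inner faces of the two rails meet when they are square; axes as the board's. The free space of the corner lies to -x and -y of it.
- square_grip (a point): Centre of the grip rib of the square, 32 mm above its underside; axes as the square's, z up. The rib is 16 mm thick, 90 mm long and upright, its top 50 mm above the underside; it runs level along the square's (+x, +y) diagonal.
- square: Loose dark metal assembly square, 0.25 to 0.5 kg, flat on the bench; origin on its underside below the rib's centre. Two flat legs 180 long, 35 wide, 12 mm thick, with outer edge x = +70 mm (goes to the fixed rail) and outer edge y = +70 mm (to the loose rail). An 8 mm high brace joins the legs' ends. In the corner its axes match the board's.
- square_heel (a point): Outer heel corner where the square's legs meet, at x = +70, y = +70 mm of the square, on its underside; the legs run from it along -y and -x. Axes as the square's.
- flask: Bystander: glass conical flask, 84 mm across the foot, 140 mm tall; origin under its centre. Not to be disturbed.
- glove_box: Bystander: pale box 120 x 230 x 70 mm; origin under its centre. Not to be disturbed.
- screwdriver: Bystander: screwdriver lying on the bench, about 200 mm long. Not to be disturbed.
- nut_tray: Bystander: open grey tray 100 x 140 x 35 mm; origin under its centre. Not to be disturbed.

How it is judged:
By the outcome, as a careful person would: the job done as asked, in the order asked, and still so for the second after the job is handed in, while the arm keeps its last pose, push and grip.
It also fails if it takes over 48 s, if anything falls off the work surface, if the arm or the gripper's body presses on something with over 40 N, if the wrist force passes 120 N, or if a joint passes its speed limit or range.

## Working session

There is one attempt and no reset: what is moved stays moved. The work goes in short steps, Python scripts to look and compute and a shell command to move; the robot and the scene stay as the last step left them, time stands still between calls to the robot, and variables do not carry over. Pictures are saved under pics/ and viewed, at most 10 in all, crops included, and the job is handed in when it is done.

```bash
mkdir -p pics; cat > h.py <<'E'
import numpy as np, cv2
from cell import *
def snap(n, f):
    im,d=camera(n); cv2.imwrite(f'pics/{f}.png',im[:,:,::-1]); i=camera_info(n)
    np.savez(f'{f}.npz',im=im,d=d,K=i['intrinsics'],k1=i['k1'],T=i['world_from_camera']); return im,d
def cloud(f):
    z=np.load(f+'.npz'); K=z['K'];d=z['d']; h,w=d.shape
    u,v=np.meshgrid(np.arange(w),np.arange(h))
    p=np.stack([u,v],-1).reshape(-1,1,2).astype(float)
    xy=cv2.undistortPoints(p,K,np.array([float(z['k1']),0,0,0])).reshape(h,w,2)
    P=np.dstack([xy*d[...,None],d]); T=z['T']
    W=P@T[:3,:3].T+T[:3,3]; W[d==0]=np.nan; return W
E
python3 - <<'E'
from h import *
s=read_state(); print(s)
snap('top','top0'); snap('scene','sc0')
W=cloud('top0'); print(np.load('top0.npz')['T'], np.load('top0.npz')['k1'])
E
```

```text
{'clock': 0.0, 'joints': array([ 1.05639451e+00,  3.00486867e-01,  1.52162192e+00, -1.36951968e-05,
        1.32071892e+00, -6.65965151e-02]), 'qd': array([ 0.00180298, -0.00078152,  0.00069039,  0.00037665,  0.00045353,
        0.00010111]), 'effort': array([ 5.67326606e-04, -5.31782091e+01, -3.52763557e+01,  7.09390990e-02,
        2.40193005e-02, -8.46219837e-05]), 'eef_pos': array([238.00670887, 495.5182555 , 204.86041844]), 'eef_rot': array([-3.14035946e+00, -6.89535728e-05,  2.69379071e+00]), 'wrist_force': array([0.13769298, 0.47743126, 0.01775225]), 'moment': array([-0.03570009,  0.01702167, -0.00299018]), 'finger_force': 0.0, 'finger_gap': 93.91357065929444}
[[-2.15825192e-02 -9.85194428e-01  1.70076845e-01  4.04806511e+02]
 [-9.99421347e-01  2.57339854e-02  2.22425847e-02  7.60554056e+01]
 [-2.62900256e-02 -1.69498379e-01 -9.85179747e-01  1.19932042e+03]
 [ 0.00000000e+00  0.00000000e+00  0.00000000e+00  1.00000000e+00]] -0.07422859835222956
```

View pics/top0.png

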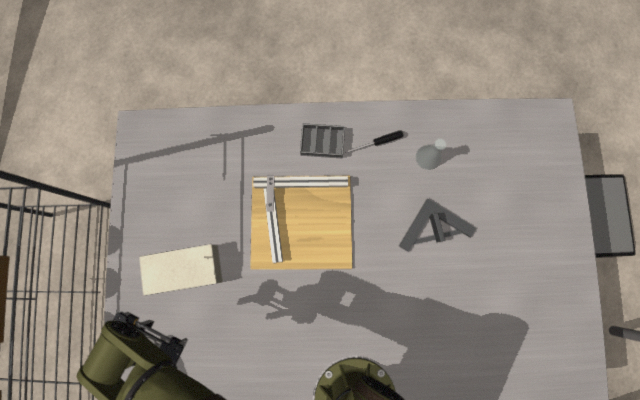

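View pics/sc0.png

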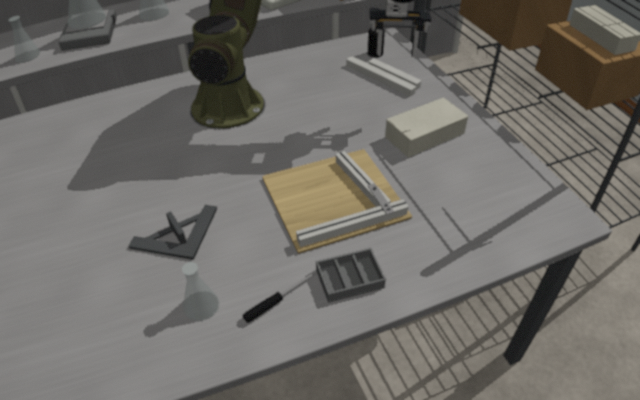

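Top view: the board spans (250–352, 177–268), with the fixed rail along its far edge at y≈182 and the loose rail from (270,180) to (278,262). The square's heel is at (430,200), its leg ends are at (403,248) and (474,235), and the rib is at about (438,228). The flask at (428,157) is close to the heel.

```bash
cat > m.py <<'E'
from h import *
import sys
W=cloud('top0'); z=np.load('top0.npz'); im=z['im'].astype(int)
hsv=cv2.cvtColor(z['im'],cv2.COLOR_RGB2HSV)
def box(m,n):
    p=W[m][:,:2]; p=p[np.isfinite(p).all(1)].astype(np.float32); r=cv2.minAreaRect(p); print(n,len(p),np.round(r[0],1),np.round(r[1],1),round(r[2],2),'z',np.nanmedian(W[m][:,2])); return p
roi=np.zeros(W.shape[:2],bool); roi[165:280,240:365]=1
Z=W[...,2]
print('bench',np.nanmedian(Z[290:310,100:120]),Z[210,320],Z[182,310])
box(roi&(Z>7),'board+rails')
box(roi&(Z>34)&(np.arange(400)[:,None]<192),'fixed')
box(roi&(Z>34)&(np.arange(400)[:,None]>200),'loose')
sq=np.zeros_like(roi); sq[190:260,390:485]=1
box(sq&(Z>6),'square'); box(sq&(Z>35),'rib')
for v,u in [(200,430),(157,428),(248,403),(235,474),(139,388),(140,323)]: print(u,v,np.round(W[v,u],0))
E
python3 m.py
```

```text
bench -1.5392016887558384 10.886423648317304 40.68452542632576
board+rails 8965 [545.1 170.2] [351.1 303.5] 88.82 z 11.740400926678149
fixed 960 [663.3 153.5] [ 49.9 299.5] 0.45 z 41.186700606308705
loose 610 [511.6 238.9] [194.2  30.6] 6.95 z 41.212712397404516
square 1481 [ 490.9 -269. ] [205.5 180.1] 57.0 z 11.035010984850715
rib 180 [ 511.  -271.6] [87.6 17.6] 12.68 z 48.05819335327601
430 200 [ 602. -262.    8.]
428 157 [ 729. -251.   63.]
403 248 [ 451. -166.   11.]
474 235 [ 486. -400.   -4.]
388 139 [ 805. -136.   24.]
323 140 [814.  77.   4.]
```

```bash
python3 -m handwheel '.55 -.7 .26 -1 0;.55 -.7 .26 -1 0;.55 -.7 .26 -1 0;.55 -.7 .26 -1 0;.55 -.7 .26 -1 0;.55 -.7 .26 -1 0;.55 -.7 .26 -1 0;.55 -.7 .26 -1 0;.55 -.7 .26 -1 0;.55 -.7 .26 -1 0;.55 -.7 .26 -1 0;.55 -.7 .26 -1 0'; python3 -m handwheel '0 0 0 0 0;0 0 0 0 0;0 0 0 0 0' ; python3 - <<'E'
from h import *
snap('wrist','w1'); print(np.load('w1.npz')['T'].round(2))
E
```

```text
clock: 1.1
eef_pos: [502.8, 158.1, 330.6]
eef_rot: [-3.141, 0.0, 1.642]
wrist_force: [0.6, 0.8, -0.0]
finger_gap: 93.8
finger_force: 0.0
clock: 1.35
eef_pos: [501.7, 160.1, 329.7]
eef_rot: [-3.141, -0.0, 1.648]
wrist_force: [0.1, 0.5, 0.0]
finger_gap: 94.2
finger_force: 0.0
[[ 1.0000e+00  8.0000e-02  2.0000e-02  4.9601e+02]
 [ 8.0000e-02 -9.7000e-01 -2.4000e-01  2.2926e+02]
 [-0.0000e+00  2.4000e-01 -9.7000e-01  5.0794e+02]
 [ 0.0000e+00  0.0000e+00  0.0000e+00  1.0000e+00]]
```

View pics/w1.png

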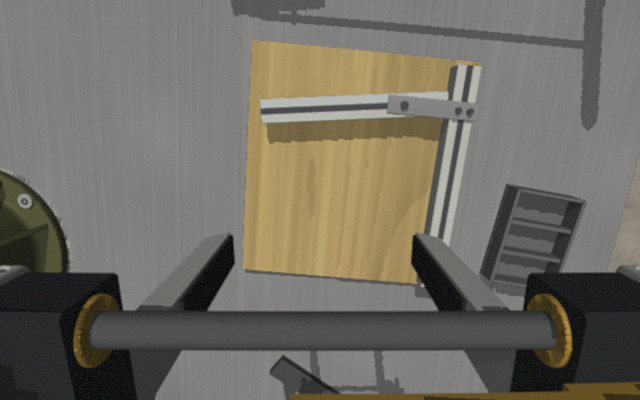

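Wrist view: the board spans (245–480, 40–285). The fixed rail runs from (465,65) to (440,240), the loose rail from (262,110) to (445,100), and the strip with screws covers (390–475, 105).

```bash
python3 - <<'E'
from h import *
W=cloud('w1'); Z=W[...,2]; v,u=np.mgrid[:400,:640]
print('z board',np.nanmedian(Z[160:220,300:380]),'bench',np.nanmedian(Z[100:200,120:220]))
def edge(m,along,across,lo,hi,n):
    # for slices along axis, extremes across
    P=W[m]; P=P[np.isfinite(P).all(1)]; out=[]
    for a in np.arange(lo,hi,4):
        q=P[abs(P[:,along]-a)<2][:,across]
        if len(q)>5: out.append((a,np.percentile(q,1),np.percentile(q,99)))
    o=np.array(out)
    for k in (1,2):
        for _ in range(3):
            c=np.polyfit(o[:,0],o[:,k],1); r=abs(o[:,k]-np.polyval(c,o[:,0])); o=o[r<=max(3*np.median(r),.5)]
        print(n,'lo' if k==1 else 'hi',len(o),'slope deg',round(np.degrees(np.arctan(c[0])),2),'at',lo,round(np.polyval(c,lo),1),'at',hi,round(np.polyval(c,hi),1),'med',round(np.median(r),2))
fr=(u>425)&(u<490)&(v<235)&(abs(Z-42)<4)
edge(fr&(v>130),1,0,90,210,'fixed')
lr=(u>250)&(u<385)&(v>80)&(v<140)&(abs(Z-42)<4)
edge(lr,0,1,430,540,'loose')
b=(u>235)&(u<440)&(v<300)&(abs(Z-12)<4)
edge(b&(v>30)&(v<75),0,1,430,600,'board top')
edge(b&(u<300),1,0,60,290,'board left')
E
```

```text
z board 11.039154580753802 bench -1.038358420517909
fixed lo 28 slope deg 0.76 at 90 654.2 at 210 655.8 med 0.2
fixed hi 28 slope deg 0.98 at 90 681.9 at 210 684.0 med 0.27
loose lo 28 slope deg 6.81 at 430 215.7 at 540 228.8 med 0.28
loose hi 28 slope deg 6.78 at 430 244.9 at 540 257.9 med 0.3
board top lo 43 slope deg 4.45 at 430 277.0 at 600 290.3 med 0.05
board top hi 43 slope deg -0.83 at 430 316.3 at 600 313.9 med 0.32
board left lo 55 slope deg 0.55 at 60 394.7 at 290 396.9 med 0.31
board left hi 43 slope deg -3.51 at 60 474.4 at 290 460.3 med 0.13
```

```bash
python3 -m handwheel '0 -.9 -.1 -1 0;0 -.9 -.1 -1 0;0 -.9 -.1 -1 0;0 -.9 -.1 -1 0;0 -.9 -.1 -1 0;0 -.9 -.1 -1 0;0 -.9 -.1 -1 0;0 -.9 -.1 -1 0;0 -.9 -.1 -1 0;0 -.9 -.1 -1 0;0 -.9 -.1 -1 0;0 -.9 -.1 -1 0'; python3 -m handwheel '0 0 0 -1 .4;0 0 0 -1 .4;0 0 0 -1 .4;0 0 0 -1 .4;0 0 0 -.3 .4;0 0 0 0 .4;0 0 0 0 .4;0 0 0 0 .4' 55; cat > sq.py <<'E'
from h import *
snap('wrist','w2'); W=cloud('w2'); Z=W[...,2]
R=(np.abs(W[...,0]-500)<150)&(np.abs(W[...,1]+270)<150)
for n,m in (('rib',R&(Z>40)&(Z<56)),('all',R&(Z>5.5)&(Z<56))):
    m=cv2.morphologyEx(m.astype(np.uint8),cv2.MORPH_OPEN,np.ones((3,3)))
    k,l,st,_=cv2.connectedComponentsWithStats(m); i=1+np.argmax(st[1:,4]); m=l==i
    r=cv2.minAreaRect(W[m][:,:2].astype(np.float32)); print(n,st[i],r, np.nanmedian(W[m][:,2]))
E
python3 sq.py
```

```text
clock: 2.4
eef_pos: [502.1, -272.5, 281.9]
eef_rot: [-3.141, -0.0, 0.598]
wrist_force: [-0.2, 0.6, -0.0]
finger_gap: 93.8
finger_force: 0.0
clock: 3.07
eef_pos: [502.3, -271.5, 282.2]
eef_rot: [-3.141, 0.0, 0.227]
wrist_force: [0.2, 1.0, 0.4]
finger_gap: 56.2
finger_force: 0.0
rib [ 318  128   16   78 1061] ((512.6712646484375, -272.22845458984375), (89.38328552246094, 15.96075439453125), 11.166271209716797) 48.66850289878977
all [ 226   82  198  124 9628] ((484.7354431152344, -277.78753662109375), (180.68804931640625, 180.2339630126953), 56.05860900878906) 10.963086619179222
```

View pics/w2.png

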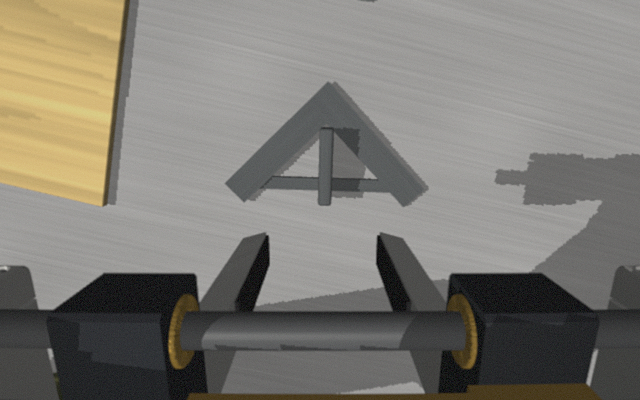

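The wrist view shows the square with its heel at (331,83), rib from (326,128) to (325,205), and nothing in the way of the fingers. The rib measures 89 x 16 mm and the square's outline 180 x 180, so both match. Descending to grasp.

```bash
python3 -m handwheel '.26 -.02 -.4 -.38 .4;0 0 -.8 0 .4;0 0 -.8 0 .4;0 0 -.8 0 .4;0 0 -.8 0 .4;0 0 -.8 0 .4;0 0 -.8 0 .4;0 0 -.8 0 .4;0 0 -.4 0 .4;0 0 -.2 0 .4;0 0 0 0 .4;0 0 0 0 .4' 55;  python3 -m handwheel '0 0 0 0 1;0 0 0 0 1;0 0 0 0 1;0 0 0 0 1;0 0 0 0 1;0 0 0 0 1;0 0 0 0 1;0 0 0 0 1' 55; python3 -m handwheel '0 0 .3 0 1;0 0 .6 0 1;0 0 .8 0 1;0 0 .8 0 1;0 0 0 0 1;0 0 0 0 1'
```

```text
clock: 4.12
eef_pos: [513.0, -273.2, 19.1]
eef_rot: [3.141, -0.001, 0.192]
wrist_force: [-1.0, 0.1, 0.5]
finger_gap: 56.9
finger_force: 0.0
clock: 4.78
eef_pos: [512.6, -273.0, 18.4]
eef_rot: [3.142, -0.0, 0.191]
wrist_force: [-1.0, 0.9, 1.1]
finger_gap: 15.5
finger_force: 55.0
clock: 5.28
eef_pos: [513.0, -273.3, 120.1]
eef_rot: [3.14, -0.002, 0.191]
wrist_force: [-0.7, 0.6, -3.0]
finger_gap: 15.8
finger_force: 55.0
```

```bash
python3 -m handwheel '.12 .5 0 .55 1;.12 .9 0 .55 1;.12 .9 0 .55 1;.12 .9 0 .55 1;.12 .9 0 .55 1;.12 .9 0 .55 1;.12 .9 0 .55 1;.12 .9 0 .55 1;.12 .9 0 .55 1;.12 .9 0 .55 1;.12 .9 0 .55 1;.12 .65 0 .6 1'; python3 -m handwheel '0 0 0 0 1;0 0 -.5 0 1;0 0 -.6 0 1;0 0 -.4 0 1;0 0 0 0 1;0 0 0 0 1;0 0 0 0 1'; python3 - <<'E'
from h import *
s=read_state(); print(s['eef_pos'],np.degrees(s['eef_rot'])); snap('wrist','w3')
E
```

```text
clock: 6.28
eef_pos: [569.1, 135.7, 116.6]
eef_rot: [-3.14, 0.002, 0.775]
wrist_force: [0.6, -1.3, -4.4]
finger_gap: 15.6
finger_force: 55.0
clock: 6.87
eef_pos: [570.4, 132.7, 58.8]
eef_rot: [3.141, -0.0, 0.771]
wrist_force: [0.6, -0.2, -2.8]
finger_gap: 15.5
finger_force: 55.0
[570.374358   132.74713856  58.82936572] [ 1.79985987e+02 -1.29506932e-02  4.41717827e+01]
```

View pics/w3.png

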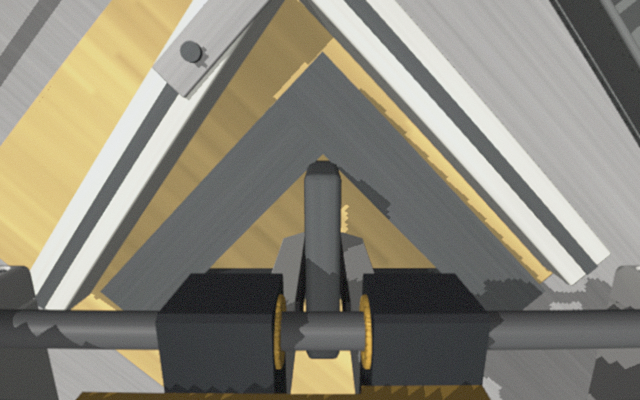

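The square is held level with its heel at (322,55). Both legs are clear of the rails: the left leg end is at (100,295), and there is an even gap along the fixed rail. Lowering onto the board.

```bash
python3 -m handwheel '0 0 -.3 0 1;0 0 -.3 0 1;0 0 -.1 0 1;0 0 -.02 0 1;0 0 0 0 1;0 0 0 0 1'; python3 -m handwheel '0 0 -.03 0 1;0 0 0 0 1;0 0 0 0 1'
```

```text
clock: 7.42
eef_pos: [570.5, 133.0, 29.8]
eef_rot: [3.141, -0.001, 0.771]
wrist_force: [-0.4, 0.3, 7.3]
finger_gap: 15.3
finger_force: 55.0
clock: 7.67
eef_pos: [571.0, 133.1, 29.8]
eef_rot: [3.14, -0.002, 0.771]
wrist_force: [-4.8, -1.2, 17.2]
finger_gap: 15.6
finger_force: 55.0
```

```bash
python3 -m handwheel '.05 0 .02 0 1;.1 0 0 0 1;.1 0 0 0 1;.05 0 0 0 1;0 0 0 0 1;0 0 0 0 1'; python3 -m handwheel '.05 0 0 0 1;0 0 0 0 1;0 0 0 0 1'; python3 -c "
from cell import *;s=read_state();print(s['moment'],s['wrist_force'])"
```

```text
clock: 8.17
eef_pos: [583.1, 133.1, 29.8]
eef_rot: [3.14, -0.002, 0.771]
wrist_force: [1.0, -0.5, 7.9]
finger_gap: 15.8
finger_force: 55.0
clock: 8.42
eef_pos: [584.7, 133.1, 29.8]
eef_rot: [3.141, -0.001, 0.771]
wrist_force: [-2.4, 0.0, 9.9]
finger_gap: 15.7
finger_force: 55.0
[-0.01193974  0.70246971 -0.02736685] [-2.38173076  0.01907033  9.85705185]
```

```bash
for i in 1; do python3 -m handwheel '.03 0 0 0 1;0 0 0 0 1;0 0 0 0 1'; python3 -m handwheel '.03 0 0 0 1;0 0 0 0 1;0 0 0 0 1'; done; python3 -c "
from cell import *;s=read_state();print(s['moment'],s['wrist_force'])"
```

```text
clock: 8.67
eef_pos: [584.6, 133.2, 29.7]
eef_rot: [-3.14, 0.001, 0.772]
wrist_force: [-14.7, -0.6, 17.7]
finger_gap: 15.6
finger_force: 55.0
clock: 8.92
eef_pos: [584.8, 133.3, 29.7]
eef_rot: [-3.139, 0.003, 0.772]
wrist_force: [-23.0, -0.9, 22.3]
finger_gap: 15.8
finger_force: 55.0
[-0.12346352  3.69321665  0.0140126 ] [-22.97764617  -0.92972143  22.32461845]
```

```bash
python3 -m handwheel '-.03 .05 .01 0 1;0 .1 0 0 1;.003 .1 0 0 1;.002 .1 0 0 1;0 0 0 0 1;0 0 0 0 1'; python3 -m handwheel '.002 .1 0 0 1;0.001 .1 0 0 1;.002 .1 0 0 1;0 0.05 0 0 1;0 0 0 0 1;0 0 0 0 1'; python3 -c "
from cell import *;s=read_state();print(s['moment'],s['wrist_force'])"
```

```text
clock: 9.42
eef_pos: [585.0, 147.2, 29.7]
eef_rot: [-3.141, 0.001, 0.772]
wrist_force: [-8.0, 0.6, 10.7]
finger_gap: 15.5
finger_force: 55.0
clock: 9.92
eef_pos: [585.2, 160.8, 29.7]
eef_rot: [-3.141, 0.001, 0.771]
wrist_force: [-10.0, -3.1, 11.8]
finger_gap: 15.4
finger_force: 55.0
[-0.41247336  1.72422212  0.02831432] [-10.02351603  -3.06557855  11.78583845]
```

Sliding well; about 3 mm to go.

```bash
python3 -m handwheel '0 .06 0 0 1;0 0 0 0 1;0 0 0 0 1'; python3 -m handwheel '0 .03 0 0 1;0 0 0 0 1;0 0 0 0 1';python3 -m handwheel '0 .03 0 0 1;0 0 0 0 1;0 0 0 0 1'; python3 -c "
from cell import *;s=read_state();print(s['moment'],s['wrist_force'],s['eef_rot'])"
```

```text
clock: 10.17
eef_pos: [585.2, 163.0, 29.7]
eef_rot: [-3.141, 0.001, 0.771]
wrist_force: [-9.0, -4.8, 10.3]
finger_gap: 16.0
finger_force: 55.0
clock: 10.42
eef_pos: [585.2, 164.0, 29.7]
eef_rot: [-3.141, 0.002, 0.771]
wrist_force: [-8.7, -5.9, 11.8]
finger_gap: 15.7
finger_force: 55.0
clock: 10.67
eef_pos: [585.3, 164.6, 29.7]
eef_rot: [3.141, 0.002, 0.771]
wrist_force: [-8.4, -10.4, 11.6]
finger_gap: 15.4
finger_force: 55.0
[-1.62427316  1.72037922 -0.00585514] [ -8.40425888 -10.4495014   11.58997987] [3.14145869e+00 2.29651844e-03 7.70950291e-01]
```

```bash
python3 -m handwheel '0.02 .03 0 0 1;0 0 0 0 1;0 0 0 0 1;0 0 0 0 1'; python3 -m handwheel '0.01 .02 0 0 1;0 0 0 0 1;0 0 0 0 1;0 0 0 0 1'; python3 - <<'E'
from h import *
snap('wrist','w4');s=read_state();print(s['moment'],s['eef_rot'])
im=cv2.imread('pics/w4.png')
E
```

```text
clock: 11.0
eef_pos: [585.7, 165.0, 29.6]
eef_rot: [3.141, 0.004, 0.771]
wrist_force: [-12.4, -15.2, 15.0]
finger_gap: 15.9
finger_force: 55.0
clock: 11.33
eef_pos: [586.0, 165.3, 29.6]
eef_rot: [3.141, 0.005, 0.771]
wrist_force: [-12.4, -19.3, 14.0]
finger_gap: 15.6
finger_force: 55.0
[-3.14938524  2.31417807  0.02885439] [3.14124982 0.00478304 0.77073944]
```

View pics/w4.png

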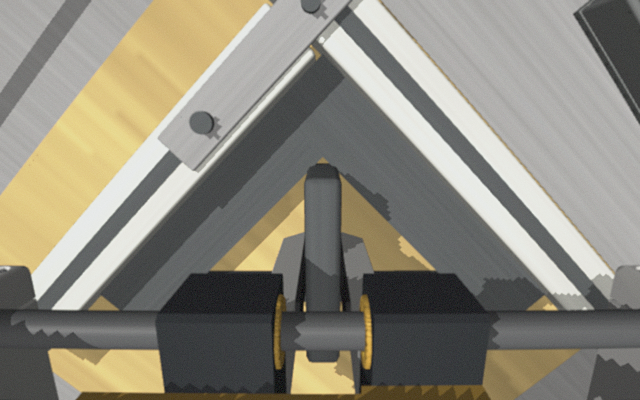

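```bash
cat > f.py <<'E'
from h import *
import sys
W=cloud(sys.argv[1]); Z=W[...,2]; X=W[...,0];Y=W[...,1]
print('leg top z',np.nanmedian(Z[150:170,270:290]), 'rail',np.nanmedian(Z[115:125,420:440]))
def edge(m,along,across,lo,hi,n,pc):
    P=W[m]; P=P[np.isfinite(P).all(1)]; out=[]
    for a in np.arange(lo,hi,3):
        q=P[abs(P[:,along]-a)<1.5][:,across]
        if len(q)>5: out.append((a,np.percentile(q,pc)))
    o=np.array(out)
    for _ in range(4):
        c=np.polyfit(o[:,0],o[:,1],1); r=abs(o[:,1]-np.polyval(c,o[:,0])); o=o[r<=max(3*np.median(r),.4)]
    print(n,len(o),'slope deg',round(np.degrees(np.arctan(c[0])),2),lo,round(np.polyval(c,lo),1),hi,round(np.polyval(c,hi),1),'med',round(np.median(r),2))
top=(Z>38)&(Z<44.5)
edge(top&(X>650)&(X<690),1,0,110,215,'fixed rail in',1)
edge(top&(Y>226)&(Y<270),0,1,490,640,'loose rail in',1)
leg=(Z>19)&(Z<27)
edge(leg&(X>625),1,0,110,215,'leg outer x',99)
edge(leg&(Y>205),0,1,490,640,'leg outer y',99)
edge(leg&(X>615)&(X<670),1,0,110,180,'leg inner x',1)
edge(leg&(Y>190)&(Y<245),0,1,490,600,'leg inner y',1)
E
python3 f.py w4
```

```text
leg top z 22.91053696497866 rail 41.30721447867734
fixed rail in 35 slope deg 0.99 110 654.1 215 655.9 med 0.06
loose rail in 50 slope deg -0.82 490 236.2 640 234.1 med 0.08
leg outer x 33 slope deg -58.39 110 789.8 215 619.2 med 21.76
leg outer y 50 slope deg -0.75 490 236.0 640 234.1 med 0.06
leg inner x 24 slope deg 0.86 110 619.7 180 620.7 med 0.05
leg inner y 37 slope deg -4.14 490 206.5 600 198.5 med 1.09
```

```bash
python3 - <<'E'
import cv2
im=cv2.imread('pics/w4.png'); a=cv2.resize(im[0:140,230:430],(800,560),interpolation=cv2.INTER_CUBIC); cv2.imwrite('pics/w4c.png',a)
E
```

```text
(no output)
```

View pics/w4c.png

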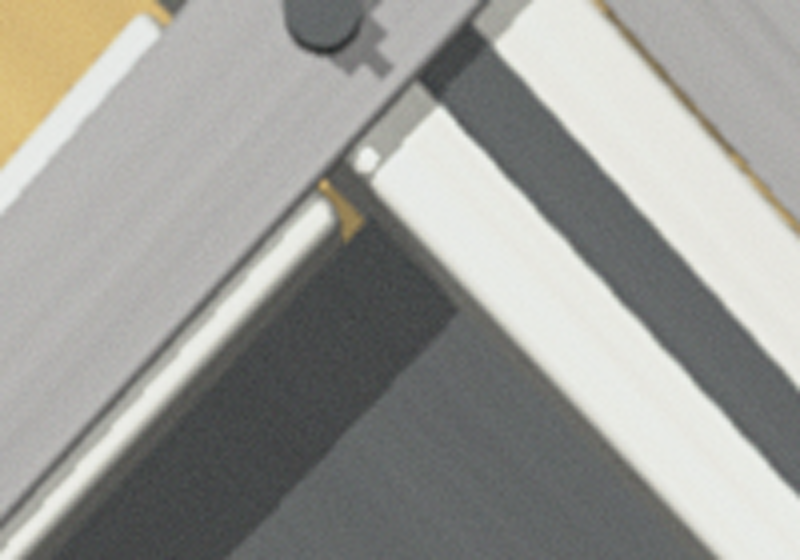

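The enlarged view shows both legs touching their rails: the heel is at about (350,235) in the crop, and the wood sliver there is only the end gap of the loose rail. The measured slopes agree to about 0.1–0.2°. I'll hold briefly and then hand in.

```bash
python3 -m handwheel '0 0 0 0 1;0 0 0 0 1;0 0 0 0 1;0 0 0 0 1;0 0 0 0 1;0 0 0 0 1' && python3 -c "
from cell import *;print(sign_off())"
```

```text
clock: 11.88
eef_pos: [586.0, 165.3, 29.5]
eef_rot: [3.141, 0.005, 0.771]
wrist_force: [-14.4, -19.0, 15.3]
finger_gap: 15.5
finger_force: 55.0
the job is handed in; nothing more can be done
None
```

I handed the job in at 11.9 s. The square lies flat in the corner with both legs flush, the loose rail is square to within about 0.2° as measured, and the gripper still holds the square and presses it against the fixed rail (about 14 N) and the loose rail (about 19 N). The sign-off gave no verdict.

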